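# Wipe the optical rail and set its carrier screw to running clearance

## Robot

A 7-joint arm with a two-finger parallel gripper is mounted at the origin on the work surface; the furniture and walls round the work are solid. World frame = base frame: x ahead of the robot, y to its left, z up, the work surface at z = 0. Lengths are in m, angles in rad, forces in N, time in s.
With the tool pointing down it reaches from about 0.35 to 0.9 m from the base axis. Payload 19.9 kg.
Tool frame: the origin (TCP) lies at the very end of the fingers, on their centre line; the grasp point (between the pads) lies 19 mm behind it; z points along the fingers, y is the line along which they close (so a half turn about z gives the same grasp; the last joint's range is limited). The gripper opens to 85 mm and grips with 20 to 120 N. Pads are 22 mm wide; open, the fingers measure 114 mm over their backs; the gripper's body (76 mm by 85 mm) begins 54 mm behind the grasp point. The pads swing forward as they close: fully open they stand 13 mm farther back than shut.
Start: joints at [1.137, 0.417, -0.01, 1.614, 0.005, 1.111, -0.053], TCP at [0.239, -0.577, 0.231] pointing down, gripper open.
Joint ranges: [-2.81, 2.81], [-0.39, 2.02], [-1.27, 1.25], [0.06, 2.57], [-1.19, 4.33], [0.19, 2], [-2.82, 2.82]. Speed limits (rad/s): [1.89, 1.89, 2.39, 2.39, 3.01, 3.01, 3.01].

## Interface

Orientations are given as a unit quaternion [w, x, y, z].
In Python, from rig import * gives the robot as it stands.
- The arm moves only by the tool jog_arm, never from a script. Its argument "series" is a list of rows, each an object of numbers: "tx", "ty", "tz": the shift along the tool's x, y, z in mm; "twist": the turn about the tool's z in degrees; "gripper": the finger opening in mm, from 0 to 85.4. In form: [{"tx": .., "ty": .., "tz": .., "twist": .., "gripper": ..}, ...]. A call has 1 to 10 rows; each row shifts and turns the commanded pose from where the row before left it, along the tool's axes as they then stand; what a row does not reach is not made up. A row lasts 1/8 s, in which the tool goes at most 62.5 mm and 10.7 degrees, less where a joint would pass 70% of its speed; a pose out of reach is approached as far as the arm can. A call with a gripper value outside its range is refused whole. The fingers move at their own pace and stop on an object; "squeeze" is the grip in N (left out, the last holds). Time passes only in rows, so rows that do not move let the fingers close. It gives the time, the measured TCP pose, the force, the opening and the grip force at its end, in the units of the state.
- get_state(): the state, without advancing time (a new reading comes with each control period).
- grab_frame(name): name is "side" or "top"; returns a dict with "image" (480x640x3 uint8, red, green, blue), "depth" (480x640 float32, m along the optical axis (not along the pixel's ray), 0 where there is no reading), "mtx" (3x3 intrinsics, pixels), "k1" (the pictures are not rectified: a ray, as slopes to the right and down, at radius r is drawn at 1 + k1 r^2 times it, then the intrinsics apply), "extrinsics" (4x4, takes a point from camera to world coordinates). Camera axes: x right, y down, z forward; pixel columns grow to the right and rows downward; lengths in m; the calibration is good to about 2 mm. A picture is of the moment at which its call begins.
- hand_in(): hands the job in; it is judged then, once.
Trained networks look in a picture, given as the dict that the camera call returned (one of the last four; its "shot" number tells which), for a name from the list of things; names that differ only in an ending like _2 or _b are one class to them, and where a whole thing is asked for, a point or a joint stands for the part that bears it (a point fixed in the world has none). Each returns a list of dicts, best first, with "score" (0 to 1); they miss things now and then, are a little off and sometimes report something else, mostly with a low value. They report only what shows in the picture. A call takes as long as a camera call. They do not tell look-alikes from the thing itself.
- silhouettes(picture, query): "region" (480x640 bool, what is visible of it) and "point" ([column, row] in pixels, amid what is visible of it).
The state is a dict: "time_s": time; "joint_positions": joint angles; "joint_vel": joint speeds; "effort": joint torques, N m; "tcp_pos": TCP position; "ee_rot": TCP orientation; "contact_force": force on the tool from outside, world axes, zero at the start; "torque": the same for the moment, N m; "opening": finger opening in m; "grip_force": force on a finger pad.
Only numpy, scipy, OpenCV 4.12 (cv2) and the standard library are available. Lean on these libraries where they do the work, as an engineer would, in place of code of your own. Each camera call takes 0.05 s, during which the arm holds its last target. There are 200 camera calls.

## Task

Pick up the black block with the felt sole and, holding it flat and crosswise on the aluminium rail, wipe the bare bed in one stroke with light, steady contact from its open end to close in front of the dark carrier; then lay the block flat on the bench. Next grip the carrier's wing thumbscrew, turn it clockwise (seen from above) until it seats against its stop, and back it off a quarter turn. Finish while still holding the screw there, fingers closed on the wing; leave the tape roll, timer and vial alone.

Things in the scene. Friction and masses are not known exactly. Their poses are not given: they have to be found in the camera images.
- felt_block: felt wiper flat on the bench right of the rail, about 110 g: black block 45 x 110 x 32 mm (its x, y, z) over a felt sole of the same outline on a springy layer. Origin: centre of the block's underside, 13 mm above the sole's face; z up. The sole gives 6 mm at 2 N per mm, then is hard. Grip the block from above across its 45 mm. On the rail its y axis lies across, 30 mm over each side.
- rail: aluminium rail 250 mm long, fixed on the bench to the right of the grey instrument box (74 mm high there). Origin at the centre of its underside; x along it towards the dark steel carrier at its +x end, z up. Bare flat bed 50 mm wide (foot 70), top 40 mm above the bench, from x = -125 to +65 mm. The carrier, a fixed block, fills x = +65 to +120 mm, is 78 mm wide, its top 62 mm above the bench.
- bed_open_end (a point): centre of the bed's top edge at its open end (rail x = -125 mm, 40 mm above the bench)
- bed_carrier_end (a point): centre line of the bed's top where the carrier's face begins (rail x = +65 mm, 40 mm above the bench)
- screw_wing (a point): centre of the thumbscrew's upright steel wing, on its vertical axis (rail x = +92.5 mm, y = 0, 86 mm above the bench). Wing 44 mm long (53 over its rounded ends), 10 mm thick, 26 mm high, from 73 to 99 mm above the bench, on a 20 mm round collar. Site x axis runs along the wing, y across its thickness, z up; it turns with the joint and lies along the rail's x at joint 0.
- wing_screw (a joint): angle of the thumbscrew in rad: 0 = seated against its rigid stop (it turns no farther clockwise); grows as it is backed off anticlockwise seen from above, up to 2.6. Starts 0.5 to 1.4 from seated. Stiff (0.05 N m friction), stays where it is left, does not noticeably rise or sink.
- tape_roll: bystander: roll of cream tape, 82 mm across, 18 mm high, lying on the bench to the right of the carrier; origin at the centre of its underside
- timer: bystander: small light-coloured timer, 68 x 68 x 20 mm, on the bench to the robot's left; origin at the centre of its underside
- vial: bystander: clear vial with a lid, 63 x 50 x 90 mm, standing to the left of the grey instrument box; origin at the centre of its underside
Not all that is in view belongs to the job. Leave any purple look-alike of the felt_block alone.

How it is judged:
By the outcome, as a careful person would: the job done as asked, in the order asked, and still so for the second after the job is handed in, while the arm keeps its last pose, push and grip.
It also fails if it takes over 64 s, if anything falls off the work surface, if the arm or the gripper's body presses on something with over 40 N, if the wrist force passes 120 N, or if a joint passes its speed limit or range.

## Working session

There is one attempt and no reset: what is moved stays moved. The work goes in short steps, Python scripts to look and compute and a tool call to move; the robot and the scene stay as the last step left them, time stands still between calls to the robot, and variables do not carry over. Pictures are saved under pics/ and viewed, at most 10 in all, crops included, and the job is handed in when it is done.

Besides the shell and the picture viewer there is one more tool, called after "Emit:" as name([rows], argument=value, ...), one row to a line, values as JSON. jog_arm: Moves the arm, as the interface text tells. Its arguments: {"type":"object","properties":{"series":{"type":"array","items":{"type":"object","properties":{"tx":{"type":"number"},"ty":{"type":"number"},"tz":{"type":"number"},"twist":{"type":"number"},"gripper":{"type":"number"}}}},"squeeze":{"type":"number"}},"required":["series"]}

```bash
mkdir -p pics; cat > h.py <<'E'
from rig import *
import numpy as np, cv2
def world(f,m):
    v,u=np.nonzero(m&(f["depth"]>0)); K=f["mtx"]; d=f["depth"][v,u]
    s=cv2.undistortPoints(np.c_[u,v].astype(float)[:,None],K,np.array([f["k1"],0,0,0.]))[:,0]
    P=np.c_[s*d[:,None],d]; T=f["extrinsics"]; return P@T[:3,:3].T+T[:3,3]
def save(f,n,box=None,sc=1):
    im=f["image"][...,::-1]
    if box: im=im[box[1]:box[3],box[0]:box[2]]
    cv2.imwrite("pics/"+n,cv2.resize(im,None,fx=sc,fy=sc))
E
python3 - <<'E'
from h import *
s=get_state(); print(s["time_s"],s["tcp_pos"],s["ee_rot"],s["contact_force"])
ims=[]
for c in ("top","side"):
    f=grab_frame(c); save(f,c+"0.png"); print(c,f["k1"],np.round(f["extrinsics"],3).tolist())
    for q in ("felt_block","rail","screw_wing"):
        for r in silhouettes(f,q):
            w=world(f,r["region"])
            if len(w): print(q,round(r["score"],2),np.round(r["point"]),len(w),np.round(np.percentile(w,[3,50,97],axis=0),3).tolist())
E
```

```text
0.0 [ 0.23911041 -0.57707079  0.23063349] [-6.23848035e-04  9.80775768e-01  1.95137071e-01 -1.66112255e-04] [-0.38538713 -0.42056447 -0.45393192]
top -0.1469652424689564 [[-0.021, -0.988, 0.151, 0.17], [-1.0, 0.02, -0.008, -0.102], [0.005, -0.152, -0.988, 1.668], [0.0, 0.0, 0.0, 1.0]]
felt_block 0.96 [426. 224.] 705 [[0.428, -0.481, -0.001], [0.456, -0.428, 0.042], [0.488, -0.376, 0.051]]
felt_block 0.78 [384. 329.] 516 [[0.139, -0.346, 0.001], [0.169, -0.292, 0.044], [0.206, -0.255, 0.052]]
felt_block 0.52 [204. 246.] 468 [[0.384, 0.21, 0.008], [0.414, 0.239, 0.017], [0.446, 0.271, 0.024]]
rail 0.83 [363. 219.] 1948 [[0.373, -0.29, 0.005], [0.49, -0.241, 0.04], [0.598, -0.197, 0.092]]
screw_wing 0.48 [372. 183.] 88 [[0.56, -0.275, 0.065], [0.579, -0.261, 0.095], [0.599, -0.251, 0.102]]
side -0.039751385680998445 [[0.82, 0.494, -0.29, 0.781], [0.573, -0.701, 0.424, -0.679], [0.007, -0.514, -0.858, 1.244], [0.0, 0.0, 0.0, 1.0]]
felt_block 0.79 [227. 264.] 739 [[0.125, -0.349, 0.001], [0.172, -0.307, 0.042], [0.213, -0.261, 0.048]]
felt_block 0.76 [282. 354.] 873 [[0.433, -0.483, 0.003], [0.464, -0.434, 0.043], [0.49, -0.381, 0.049]]
rail 0.61 [331. 311.] 2178 [[0.381, -0.3, 0.006], [0.508, -0.253, 0.039], [0.611, -0.208, 0.096]]
```

View pics/top0.png

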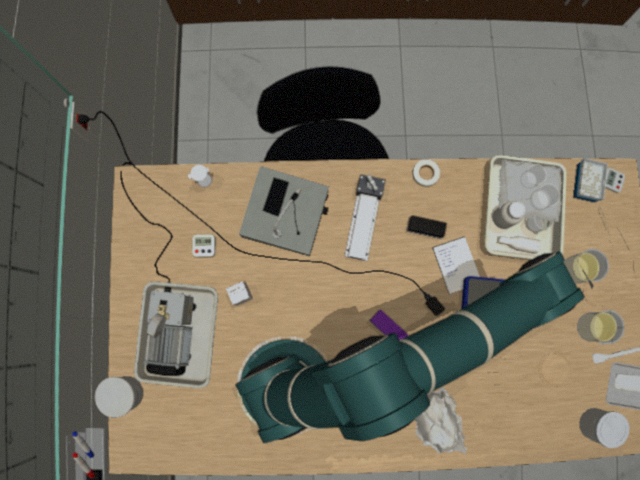

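View pics/side0.png

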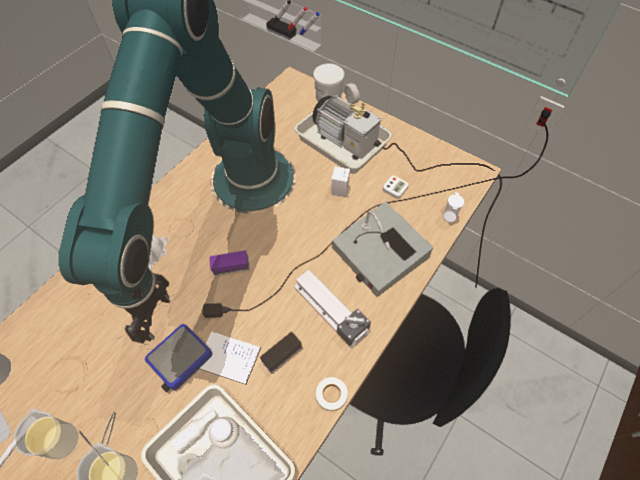

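The black block is at top (427,226) / side (282,353). It could be confused with the purple block at top (388,324) or the black power adapter at top (434,304). I choose (427,226) and will check it in a close crop.

```bash
python3 - <<'E'
from h import *
def rect(p):
    (c,s,a)=cv2.minAreaRect((p[:,:2]*1000).astype(np.float32)); b=cv2.boxPoints((c,s,a))
    e=max((b[1]-b[0],b[2]-b[1]),key=np.linalg.norm); an=np.degrees(np.arctan2(e[1],e[0]))%180
    return np.round(c,1),np.round(s,1),round(an,1)
out=[]
for c in ("top","side"):
    f=grab_frame(c)
    b=[r for r in silhouettes(f,"felt_block") if np.median(world(f,r["region"])[:,0])>.4 and np.median(world(f,r["region"])[:,1])<-.3][0]
    w=world(f,b["region"]); t=w[abs(w[:,2]-.045)<.008]; print(c,"block",rect(t),np.median(t[:,2]),len(t))
    w=world(f,np.ones((480,640),bool)); w=w[(w[:,0]>.34)&(w[:,0]<.64)&(w[:,1]>-.33)&(w[:,1]<-.17)]
    for n,lo,hi in(("bed",.034,.046),("carr",.055,.068),("wing",.088,.108)):
        t=w[(w[:,2]>lo)&(w[:,2]<hi)]
        if n!="bed":t=t[t[:,0]>.53]
        t=t[(t[:,1]<-.19)]
        print(n,rect(t),round(np.median(t[:,2]),4),len(t), np.round(t.mean(0),3))
    x,y=(372,219) if c=="top" else (320,330)
    out.append(cv2.resize(f["image"][y-60:y+60,x-80:x+80,::-1] if c=="top" else f["image"][y-60:y+60,x-80:x+80,::-1],None,fx=4,fy=4,interpolation=cv2.INTER_CUBIC))
cv2.imwrite("pics/c1.png",cv2.resize(np.vstack(out),None,fx=.62,fy=.62))
E
```

```text
top block (array([ 457.7, -430.4]), array([112.5,  47.1]), np.float32(75.8)) 0.0438918511354478 536
bed (array([ 462.3, -237.2]), array([ 66.6, 192.7]), np.float32(168.5)) 0.0396 918 [ 0.46  -0.237  0.04 ]
carr (array([ 580.1, -261.9]), array([78.1, 57.8]), np.float32(77.4)) 0.0613 364 [ 0.579 -0.261  0.061]
wing (array([ 580.3, -262.5]), array([50.5, 11.9]), np.float32(27.9)) 0.0977 64 [ 0.579 -0.262  0.098]
side block (array([ 459.9, -429.7]), array([111.2,  45.6]), np.float32(76.6)) 0.04446205576707207 686
bed (array([ 491.3, -249.2]), array([ 76.5, 248.7]), np.float32(169.7)) 0.0389 1096 [ 0.472 -0.241  0.039]
carr (array([ 581.8, -263. ]), array([80.6, 55.4]), np.float32(76.3)) 0.062 438 [ 0.584 -0.267  0.062]
wing (array([ 581.6, -263.7]), array([50.2, 13.1]), np.float32(33.8)) 0.0971 96 [ 0.582 -0.264  0.097]
```

View pics/c1.png

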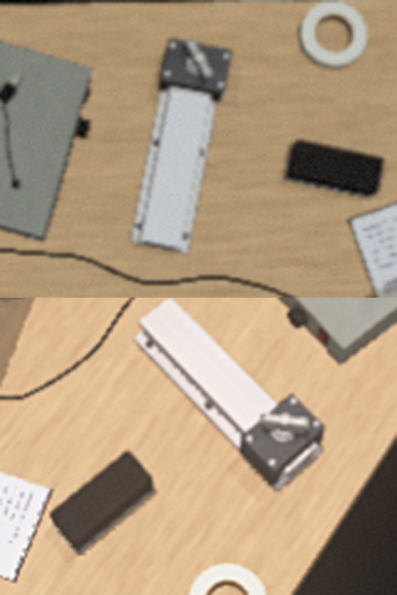

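The crop confirms the choice: the black block is at (335,167) right of the rail, and the carrier's wing is about 43° off the rail axis. Rail axis is about -12.2° and its origin about (0.4906, -0.243). Next I move above the block.

Emit:
jog_arm([
  {"tx": 43.2, "ty": -8.6, "tz": 15, "gripper": 85},
  {"tx": 43.2, "ty": -8.6, "tz": 15},
  {"tx": 43.2, "ty": -8.6, "tz": 15},
  {"tx": 43.2, "ty": -8.6, "tz": 15},
  {"tx": 43.2, "ty": -8.6, "tz": 15},
  {"tx": 43.2, "ty": -8.6, "tz": 15},
  {"twist": -10},
  {"twist": -10},
  {"twist": -10},
  {"twist": -10},
], squeeze=40)

```text
$.series[0]: bad value
```

Emit:
jog_arm([
  {"twist": -10},
  {"twist": -3.7},
  {"tx": 0},
])

```text
$.series[0]: bad value
```

```bash
cat >> h.py <<'E'
def st():
    s=get_state(); w,x,y,z=s["ee_rot"]; R=cv2.Rodrigues(np.zeros(3))[0]
    from scipy.spatial.transform import Rotation as Q
    R=Q.from_quat([x,y,z,w]).as_matrix(); print("t",s["time_s"],"p",np.round(s["tcp_pos"]*1000 if hasattr(s["tcp_pos"],'shape') else np.array(s["tcp_pos"])*1000,1),"xang",np.round(np.degrees(np.arctan2(R[1,0],R[0,0])),2),"tilt",np.round(R[:2,2],3),"F",np.round(s["contact_force"],2),"T",np.round(s["torque"],2),"open",round(s["opening"],4),"grip",s["grip_force"],"q7",s["joint_positions"][6])
    return np.array(s["tcp_pos"])*1000,R
def go(x,y,z=None):
    p,R=st(); d=np.array([x,y,p[2] if z is None else z])-p; print("tool delta",np.round(R.T@d,1))
E
python3 -c "
from h import *
go(458.8,-430,23)"
```

```text
t 0.6 p [ 239.2 -577.4  231.3] xang 22.51 tilt [-0.  0.] F [ 0.24 -0.41 -0.23] T [-0.01  0.01 -0.01] open 0.0853 grip 0.0 q7 -0.052988728214269316
tool delta [259.3 -52.1 208.3]
```

Every row apparently needs all five keys.

Emit:
jog_arm([
  {"tx": 43.2, "ty": -8.7, "tz": 15, "twist": 0, "gripper": 85},
  {"tx": 43.2, "ty": -8.7, "tz": 15, "twist": 0, "gripper": 85},
  {"tx": 43.2, "ty": -8.7, "tz": 15, "twist": 0, "gripper": 85},
  {"tx": 43.2, "ty": -8.7, "tz": 15, "twist": 0, "gripper": 85},
  {"tx": 43.2, "ty": -8.7, "tz": 15, "twist": 0, "gripper": 85},
  {"tx": 43.2, "ty": -8.7, "tz": 15, "twist": 0, "gripper": 85},
  {"tx": 0, "ty": 0, "tz": 0, "twist": -10, "gripper": 85},
  {"tx": 0, "ty": 0, "tz": 0, "twist": -10, "gripper": 85},
  {"tx": 0, "ty": 0, "tz": 0, "twist": -10, "gripper": 85},
  {"tx": 0, "ty": 0, "tz": 0, "twist": -10, "gripper": 85},
], squeeze=40)

```text
time_s: 1.85
tcp_pos: [0.4587, -0.4299, 0.1413]
ee_rot: [-0.0, 0.853, 0.521, -0.0]
contact_force: [0.1, 0.2, -0.2]
opening: 0.0854
grip_force: 0.0
```

Emit:
jog_arm([
  {"tx": 0, "ty": 0, "tz": 0, "twist": -10, "gripper": 85},
  {"tx": 0, "ty": 0, "tz": 0, "twist": -3.7, "gripper": 85},
  {"tx": 0, "ty": 0, "tz": 0, "twist": 0, "gripper": 85},
  {"tx": 0, "ty": 0, "tz": 0, "twist": 0, "gripper": 85},
])

```text
time_s: 2.35
tcp_pos: [0.4587, -0.43, 0.1413]
ee_rot: [-0.0, 0.787, 0.616, -0.0]
contact_force: [0.9, -0.3, -0.4]
opening: 0.0852
grip_force: 0.0
```

```bash
python3 -c "
from h import *
go(458.8,-430,23)"
```

```text
t 2.35 p [ 458.7 -430.   141.3] xang 76.11 tilt [-0.  0.] F [ 0.85 -0.28 -0.42] T [-0.    0.01  0.01] open 0.0852 grip 0.0 q7 0.3199815855179375
tool delta [0.000e+00 1.000e-01 1.183e+02]
```

Emit:
jog_arm([
  {"tx": 0, "ty": 0, "tz": 40, "twist": 0, "gripper": 85},
  {"tx": 0, "ty": 0, "tz": 40, "twist": 0, "gripper": 85},
  {"tx": 0, "ty": 0, "tz": 38, "twist": 0, "gripper": 85},
  {"tx": 0, "ty": 0, "tz": 0, "twist": 0, "gripper": 85},
  {"tx": 0, "ty": 0, "tz": 0, "twist": 0, "gripper": 40},
  {"tx": 0, "ty": 0, "tz": 0, "twist": 0, "gripper": 40},
  {"tx": 0, "ty": 0, "tz": 0, "twist": 0, "gripper": 40},
  {"tx": 0, "ty": 0, "tz": 0, "twist": 0, "gripper": 40},
  {"tx": 0, "ty": 0, "tz": 0, "twist": 0, "gripper": 40},
  {"tx": 0, "ty": 0, "tz": 0, "twist": 0, "gripper": 40},
])

```text
time_s: 3.6
tcp_pos: [0.4589, -0.4302, 0.0235]
ee_rot: [0.0, 0.787, 0.617, 0.0]
contact_force: [0.8, -1.2, 3.5]
opening: 0.0439
grip_force: 48.1
```

```bash
python3 -c "
from h import *
st()
f=grab_frame('side'); save(f,'g1.png',(200,270,360,390),4)"
```

```text
t 3.6 p [ 458.9 -430.2   23.5] xang 76.2 tilt [ 0. -0.] F [ 0.76 -1.2   3.51] T [-0.45 -0.44  0.04] open 0.0439 grip 48.098591566085815 q7 0.2782209546442034
```

View pics/g1.png

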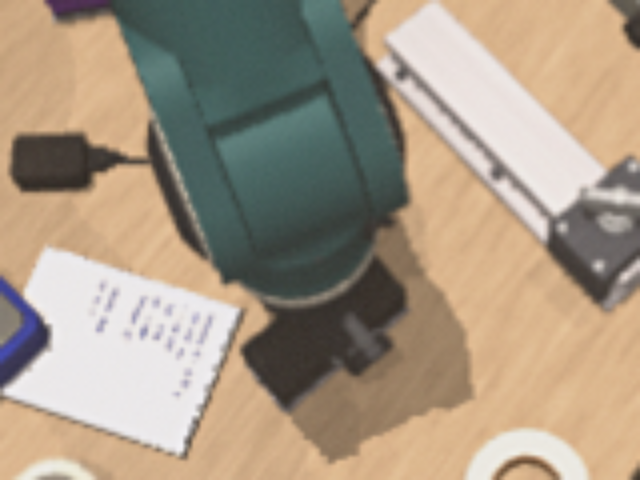

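Gripped: the block is held crosswise at (330,340) in the crop. Lifting to the bed's open end.

Emit:
jog_arm([
  {"tx": 0, "ty": 0, "tz": -30, "twist": 0, "gripper": 40},
  {"tx": 0, "ty": 0, "tz": -40, "twist": 0, "gripper": 40},
  {"tx": 0, "ty": 0, "tz": -30, "twist": -1.6, "gripper": 40},
  {"tx": 0, "ty": 0, "tz": 0, "twist": 0, "gripper": 40},
])

```text
time_s: 4.15
tcp_pos: [0.4591, -0.4304, 0.125]
ee_rot: [0.001, 0.778, 0.628, 0.0]
contact_force: [0.0, -0.5, -2.5]
opening: 0.0439
grip_force: 47.6
```

```bash
python3 -c "
from h import *
go(383.1,-220,70)"
```

```text
t 4.15 p [ 459.1 -430.4  125. ] xang 77.82 tilt [ 0.001 -0.002] F [ 0.03 -0.48 -2.52] T [-0.01 -0.04  0.03] open 0.0439 grip 47.637484073638916 q7 0.3390980437325708
tool delta [ 189.7 -118.8   54.6]
```

Emit:
jog_arm([
  {"tx": 32, "ty": -20, "tz": 0, "twist": 0, "gripper": 40},
  {"tx": 32, "ty": -20, "tz": 0, "twist": 0, "gripper": 40},
  {"tx": 32, "ty": -20, "tz": 0, "twist": 0, "gripper": 40},
  {"tx": 32, "ty": -20, "tz": 0, "twist": 0, "gripper": 40},
  {"tx": 32, "ty": -20, "tz": 0, "twist": 0, "gripper": 40},
  {"tx": 29.7, "ty": -18.8, "tz": 0, "twist": 0, "gripper": 40},
  {"tx": 0, "ty": 0, "tz": 25, "twist": 0, "gripper": 40},
  {"tx": 0, "ty": 0, "tz": 23, "twist": 0, "gripper": 40},
  {"tx": 0, "ty": 0, "tz": 0, "twist": 0, "gripper": 40},
  {"tx": 0, "ty": 0, "tz": 0, "twist": 0, "gripper": 40},
])

```text
time_s: 5.4
tcp_pos: [0.3826, -0.2193, 0.0755]
ee_rot: [-0.0, 0.778, 0.628, -0.0]
contact_force: [0.6, -0.4, -2.0]
opening: 0.0439
grip_force: 47.4
```

```bash
python3 - <<'E'
from h import *
go(383.1,-220,66)
f=grab_frame('top')
w=world(f,np.ones((480,640),bool))
for r in silhouettes(f,"felt_block")[:3]:
    w=world(f,r["region"]); print(r["score"],r["point"],np.round(np.percentile(w,[3,50,97],axis=0),3).tolist())
save(f,'g2.png',(300,160,460,280),4)
E
```

```text
t 5.4 p [ 382.6 -219.3   75.5] xang 77.8 tilt [-0.  0.] F [ 0.63 -0.39 -2.01] T [-0.06 -0.01  0.02] open 0.0439 grip 47.431747913360596 q7 0.051477342258912706
tool delta [-0.6  0.7  9.5]
0.94 [390.0, 329.7] [[0.119, -0.349, 0.035], [0.154, -0.312, 0.045], [0.194, -0.28, 0.052]]
0.29 [366.7, 192.3] [[0.512, -0.296, -0.0], [0.562, -0.256, 0.057], [0.614, -0.223, 0.1]]
```

View pics/g2.png

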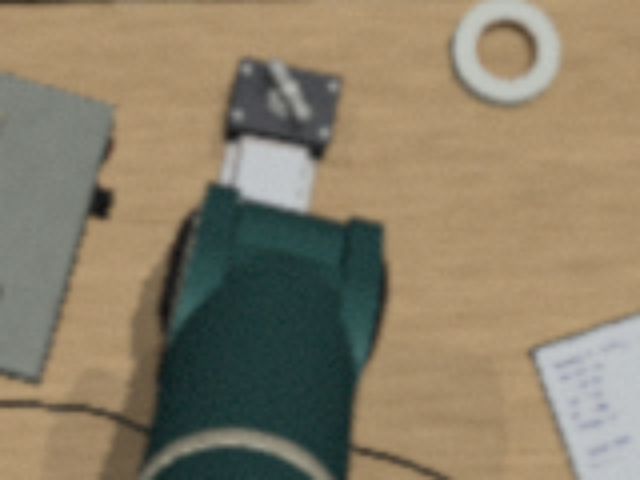

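The arm hides the block over the open end; the carrier is at (285,100) and the path ahead is clear. Lowering gently, watching force.

Emit:
jog_arm([
  {"tx": -0.6, "ty": 0.7, "tz": 5, "twist": 0, "gripper": 40},
  {"tx": 0, "ty": 0, "tz": 3, "twist": 0, "gripper": 40},
  {"tx": 0, "ty": 0, "tz": 1, "twist": 0, "gripper": 40},
  {"tx": 0, "ty": 0, "tz": 0, "twist": 0, "gripper": 40},
])

```text
time_s: 6.0
tcp_pos: [0.3832, -0.2201, 0.0662]
ee_rot: [-0.0, 0.778, 0.628, -0.0]
contact_force: [0.2, -0.2, -0.7]
opening: 0.0443
grip_force: 47.5
```

Emit:
jog_arm([
  {"tx": 0, "ty": 0, "tz": 1, "twist": 0, "gripper": 40},
  {"tx": 0, "ty": 0, "tz": 0, "twist": 0, "gripper": 40},
])

```text
time_s: 6.25
tcp_pos: [0.3833, -0.2202, 0.0653]
ee_rot: [-0.0, 0.778, 0.628, 0.0]
contact_force: [0.1, -0.0, 0.1]
opening: 0.0436
grip_force: 47.7
```

Emit:
jog_arm([
  {"tx": 0, "ty": 0, "tz": 1, "twist": 0, "gripper": 40},
  {"tx": 0, "ty": 0, "tz": 0, "twist": 0, "gripper": 40},
])

```text
time_s: 6.5
tcp_pos: [0.3833, -0.2202, 0.0643]
ee_rot: [0.0, 0.778, 0.628, 0.0]
contact_force: [0.4, 0.3, 1.2]
opening: 0.0442
grip_force: 47.9
```

Emit:
jog_arm([
  {"tx": 0, "ty": 0, "tz": 0.8, "twist": 0, "gripper": 40},
  {"tx": 0, "ty": 3, "tz": 0, "twist": 0, "gripper": 40},
  {"tx": 0, "ty": 6, "tz": 0, "twist": 0, "gripper": 40},
  {"tx": 0, "ty": 6, "tz": 0, "twist": 0, "gripper": 40},
  {"tx": 0, "ty": 6, "tz": 0, "twist": 0, "gripper": 40},
])

```text
time_s: 7.12
tcp_pos: [0.4042, -0.2247, 0.0634]
ee_rot: [-0.0, 0.778, 0.628, -0.0]
contact_force: [-2.1, 0.4, 3.5]
opening: 0.0443
grip_force: 48.1
```

Emit:
jog_arm([
  {"tx": 0, "ty": 6, "tz": 0, "twist": 0, "gripper": 40},
  {"tx": 0, "ty": 6, "tz": 0, "twist": 0, "gripper": 40},
  {"tx": 0, "ty": 6, "tz": 0, "twist": 0, "gripper": 40},
  {"tx": 0, "ty": 6, "tz": 0, "twist": 0, "gripper": 40},
])

```text
time_s: 7.62
tcp_pos: [0.4276, -0.2297, 0.0635]
ee_rot: [-0.0, 0.778, 0.628, -0.0]
contact_force: [-2.6, 0.8, 3.5]
opening: 0.0438
grip_force: 48.1
```

Emit:
jog_arm([
  {"tx": 0, "ty": 7, "tz": 0, "twist": 0, "gripper": 40},
  {"tx": 0, "ty": 7, "tz": 0, "twist": 0, "gripper": 40},
  {"tx": 0, "ty": 7, "tz": 0, "twist": 0, "gripper": 40},
  {"tx": 0, "ty": 7, "tz": 0, "twist": 0, "gripper": 40},
  {"tx": 0, "ty": 7, "tz": 0, "twist": 0, "gripper": 40},
  {"tx": 0, "ty": 7, "tz": 0, "twist": 0, "gripper": 40},
  {"tx": 0, "ty": 7, "tz": 0, "twist": 0, "gripper": 40},
  {"tx": 0, "ty": 7, "tz": 0, "twist": 0, "gripper": 40},
  {"tx": 0, "ty": 7, "tz": 0, "twist": 0, "gripper": 40},
  {"tx": 0, "ty": 7, "tz": 0, "twist": 0, "gripper": 40},
])

```text
time_s: 8.88
tcp_pos: [0.496, -0.2445, 0.0634]
ee_rot: [-0.0, 0.778, 0.628, -0.0]
contact_force: [-2.8, 0.8, 2.6]
opening: 0.044
grip_force: 48.1
```

Emit:
jog_arm([
  {"tx": 0, "ty": 5, "tz": 0, "twist": 0, "gripper": 40},
  {"tx": 0, "ty": 4, "tz": 0, "twist": 0, "gripper": 40},
  {"tx": 0, "ty": 3, "tz": 0, "twist": 0, "gripper": 40},
])

```text
time_s: 9.25
tcp_pos: [0.5075, -0.247, 0.0634]
ee_rot: [-0.0, 0.778, 0.628, -0.0]
contact_force: [-3.3, -0.5, 3.0]
opening: 0.0437
grip_force: 48.1
```

Emit:
jog_arm([
  {"tx": 0, "ty": 3, "tz": 0, "twist": 0, "gripper": 40},
  {"tx": 0, "ty": 3, "tz": 0, "twist": 0, "gripper": 40},
])

```text
time_s: 9.5
tcp_pos: [0.5133, -0.2483, 0.0635]
ee_rot: [-0.0, 0.778, 0.628, -0.0]
contact_force: [-2.7, 1.0, 3.1]
opening: 0.0439
grip_force: 48.1
```

Emit:
jog_arm([
  {"tx": 0, "ty": 2, "tz": 0, "twist": 0, "gripper": 40},
  {"tx": 0, "ty": 2, "tz": 0, "twist": 0, "gripper": 40},
])

```text
time_s: 9.75
tcp_pos: [0.5172, -0.2491, 0.0634]
ee_rot: [-0.0, 0.778, 0.628, -0.0]
contact_force: [-2.5, 1.9, 3.6]
opening: 0.0439
grip_force: 48.1
```

Emit:
jog_arm([
  {"tx": 0, "ty": 1.5, "tz": 0, "twist": 0, "gripper": 40},
  {"tx": 0, "ty": 1.5, "tz": 0, "twist": 0, "gripper": 40},
])

```text
time_s: 10.0
tcp_pos: [0.5201, -0.2498, 0.0635]
ee_rot: [-0.0, 0.778, 0.628, -0.0]
contact_force: [-2.9, 0.5, 3.5]
opening: 0.0441
grip_force: 48.1
```

Emit:
jog_arm([
  {"tx": 0, "ty": 1.5, "tz": 0, "twist": 0, "gripper": 40},
  {"tx": 0, "ty": 1.5, "tz": 0, "twist": 0, "gripper": 40},
])

```text
time_s: 10.25
tcp_pos: [0.5231, -0.2504, 0.0635]
ee_rot: [-0.0, 0.778, 0.628, 0.0]
contact_force: [-2.2, 0.7, 4.3]
opening: 0.0442
grip_force: 48.1
```

Emit:
jog_arm([
  {"tx": 0, "ty": 0, "tz": -20, "twist": 0, "gripper": 40},
  {"tx": 0, "ty": 0, "tz": -35, "twist": 0, "gripper": 40},
  {"tx": 0, "ty": -4.6, "tz": -10, "twist": 0, "gripper": 40},
  {"tx": -38, "ty": -4, "tz": 0, "twist": 0, "gripper": 40},
  {"tx": -38, "ty": -4, "tz": 0, "twist": 0, "gripper": 40},
  {"tx": -38, "ty": -4, "tz": 0, "twist": 0, "gripper": 40},
  {"tx": -38, "ty": -4, "tz": 0, "twist": 0, "gripper": 40},
  {"tx": -37, "ty": -4, "tz": 30, "twist": 0, "gripper": 40},
  {"tx": 0, "ty": 0, "tz": 40, "twist": 0, "gripper": 40},
  {"tx": 0, "ty": 0, "tz": 20, "twist": 0, "gripper": 40},
])

```text
time_s: 11.5
tcp_pos: [0.458, -0.4293, 0.0367]
ee_rot: [-0.001, 0.778, 0.628, -0.0]
contact_force: [0.4, 0.3, -0.8]
opening: 0.0441
grip_force: 47.5
```

Emit:
jog_arm([
  {"tx": 0, "ty": 0, "tz": 10, "twist": 0, "gripper": 40},
  {"tx": 0, "ty": 0, "tz": 0, "twist": 0, "gripper": 40},
  {"tx": 0, "ty": 0, "tz": 0, "twist": 0, "gripper": 40},
])

```text
time_s: 11.88
tcp_pos: [0.4597, -0.4301, 0.0297]
ee_rot: [0.001, 0.778, 0.628, 0.0]
contact_force: [0.7, -0.5, -0.3]
opening: 0.0441
grip_force: 47.5
```

Emit:
jog_arm([
  {"tx": 0, "ty": 0, "tz": 2, "twist": 0, "gripper": 40},
  {"tx": 0, "ty": 0, "tz": 2, "twist": 0, "gripper": 40},
  {"tx": 0, "ty": 0, "tz": 0, "twist": 0, "gripper": 40},
])

```text
time_s: 12.25
tcp_pos: [0.4592, -0.4301, 0.0246]
ee_rot: [0.0, 0.778, 0.628, 0.0]
contact_force: [0.6, -1.1, 1.3]
opening: 0.0438
grip_force: 47.8
```

Emit:
jog_arm([
  {"tx": 0, "ty": 0, "tz": 0, "twist": 0, "gripper": 85},
  {"tx": 0, "ty": 0, "tz": 0, "twist": 0, "gripper": 85},
  {"tx": 0, "ty": 0, "tz": 0, "twist": 0, "gripper": 85},
  {"tx": 0, "ty": 0, "tz": 0, "twist": 0, "gripper": 85},
  {"tx": 0, "ty": 0, "tz": -20, "twist": 0, "gripper": 85},
  {"tx": 0, "ty": 0, "tz": -40, "twist": 0, "gripper": 85},
  {"tx": 0, "ty": 0, "tz": -40, "twist": 0, "gripper": 85},
  {"tx": 0, "ty": 0, "tz": -30, "twist": 10, "gripper": 45},
  {"tx": 0, "ty": 0, "tz": 0, "twist": 10, "gripper": 45},
  {"tx": 0, "ty": 0, "tz": 0, "twist": 10, "gripper": 45},
])

```text
time_s: 13.5
tcp_pos: [0.4593, -0.43, 0.1565]
ee_rot: [0.001, 0.915, 0.403, 0.0]
contact_force: [0.7, 0.7, -0.1]
opening: 0.0447
grip_force: 0.0
```

Emit:
jog_arm([
  {"tx": 0, "ty": 0, "tz": 0, "twist": 10, "gripper": 45},
  {"tx": 0, "ty": 0, "tz": 0, "twist": 7, "gripper": 45},
  {"tx": 0, "ty": 0, "tz": 0, "twist": 0, "gripper": 45},
])

```text
time_s: 13.88
tcp_pos: [0.4593, -0.4298, 0.1557]
ee_rot: [0.0, 0.964, 0.266, 0.0]
contact_force: [0.3, -0.1, -0.4]
opening: 0.0448
grip_force: 0.0
```

```bash
python3 - <<'E'
from h import *
go(581,-263,130)
for c in ("top","side"):
    f=grab_frame(c)
    w=world(f,np.ones((480,640),bool)); t=w[(abs(w[:,0]-.581)<.035)&(abs(w[:,1]+.263)<.035)&(w[:,2]>.08)&(w[:,2]<.112)]
    m=t[:,:2].mean(0); e=np.linalg.eigh(np.cov((t[:,:2]-m).T))[1][:,1]
    print(c,len(t),m,np.degrees(np.arctan(e[1]/e[0])))
    for r in silhouettes(f,"felt_block"):
        b=world(f,r["region"]); print(round(r["score"],2),np.round(np.percentile(b,[3,50,97],axis=0),3).tolist())
    if c=="side": save(f,'s3.png',(210,240,410,390),4)
E
```

```text
t 13.875 p [ 459.3 -429.8  155.7] xang 30.87 tilt [ 0.001 -0.001] F [ 0.33 -0.08 -0.43] T [-0.   -0.07 -0.07] open 0.0448 grip 0.0 q7 -0.3903659642888432
tool delta [190.  -80.8  25.7]
top 78 [ 0.57947573 -0.26155578] 27.565602216573776
0.54 [[0.45, -0.395, 0.003], [0.472, -0.38, 0.041], [0.487, -0.372, 0.052]]
0.41 [[0.56, -0.272, 0.075], [0.578, -0.261, 0.097], [0.599, -0.25, 0.104]]
side 111 [ 0.58198409 -0.26453986] 26.65977379207273
0.75 [[0.436, -0.482, 0.004], [0.467, -0.432, 0.044], [0.489, -0.38, 0.048]]
0.68 [[0.118, -0.354, 0.002], [0.147, -0.332, 0.042], [0.171, -0.306, 0.048]]
0.34 [[0.383, -0.301, 0.007], [0.513, -0.254, 0.039], [0.612, -0.208, 0.096]]
```

View pics/s3.png

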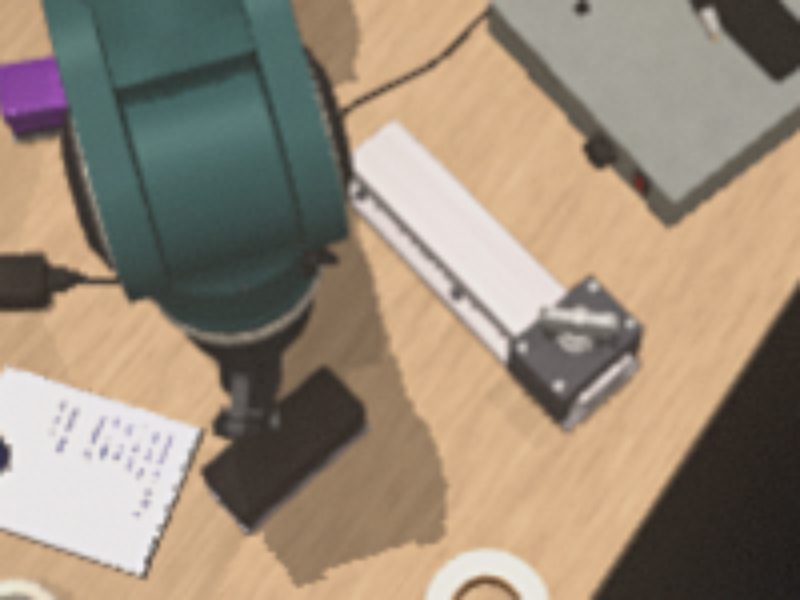

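Block lies flat at (285,450); wing at (580,320), angle about 27.4°. Moving over the wing.

Emit:
jog_arm([
  {"tx": 38, "ty": -16.2, "tz": 0, "twist": 0, "gripper": 45},
  {"tx": 38, "ty": -16.2, "tz": 0, "twist": 0, "gripper": 45},
  {"tx": 38, "ty": -16.2, "tz": 0, "twist": 0, "gripper": 45},
  {"tx": 38, "ty": -16.2, "tz": 0, "twist": 0, "gripper": 45},
  {"tx": 38, "ty": -16.2, "tz": 0, "twist": 0, "gripper": 45},
  {"tx": 0, "ty": 0, "tz": 15, "twist": 3.5, "gripper": 45},
  {"tx": 0, "ty": 0, "tz": 0, "twist": 0, "gripper": 45},
  {"tx": 0, "ty": 0, "tz": 0, "twist": 0, "gripper": 45},
])

```text
time_s: 15.08
tcp_pos: [0.5805, -0.2637, 0.1399]
ee_rot: [0.0, 0.972, 0.236, 0.0]
contact_force: [-0.3, -0.0, -0.2]
opening: 0.045
grip_force: 0.0
```

```bash
python3 -c "
from h import *
go(581,-263,70)"
```

```text
t 15.075 p [ 580.5 -263.7  139.9] xang 27.36 tilt [ 0. -0.] F [-0.31 -0.02 -0.22] T [ 0.01  0.04 -0.01] open 0.045 grip 0.0 q7 -0.7937353461492183
tool delta [ 0.8 -0.5 69.9]
```

Emit:
jog_arm([
  {"tx": 0.8, "ty": -0.5, "tz": 20, "twist": 0, "gripper": 45},
  {"tx": 0, "ty": 0, "tz": 20, "twist": 0, "gripper": 45},
  {"tx": 0, "ty": 0, "tz": 15, "twist": 0, "gripper": 45},
  {"tx": 0, "ty": 0, "tz": 9, "twist": 0, "gripper": 45},
  {"tx": 0, "ty": 0, "tz": 5, "twist": 0, "gripper": 45},
  {"tx": 0, "ty": 0, "tz": 0, "twist": 0, "gripper": 45},
])

```text
time_s: 15.82
tcp_pos: [0.5813, -0.2622, 0.0704]
ee_rot: [-0.0, 0.972, 0.236, -0.0]
contact_force: [-0.7, 0.2, 0.4]
opening: 0.045
grip_force: 0.0
```

Emit:
jog_arm([
  {"tx": 0, "ty": 0, "tz": 0, "twist": 0, "gripper": 20},
  {"tx": 0, "ty": 0, "tz": 0, "twist": 0, "gripper": 14},
  {"tx": 0, "ty": 0, "tz": 0, "twist": 0, "gripper": 8},
  {"tx": 0, "ty": 0, "tz": 0, "twist": 0, "gripper": 5},
  {"tx": 0, "ty": 0, "tz": 0, "twist": 0, "gripper": 5},
  {"tx": 0, "ty": 0, "tz": 0, "twist": 0, "gripper": 5},
], squeeze=40)

```text
time_s: 16.58
tcp_pos: [0.5817, -0.2628, 0.0712]
ee_rot: [0.001, 0.972, 0.236, 0.001]
contact_force: [2.3, -4.0, 7.2]
opening: 0.0162
grip_force: 39.4
```

```bash
python3 -c "
from h import *
st()"
```

```text
t 16.575 p [ 581.7 -262.8   71.2] xang 27.29 tilt [ 0.001 -0.001] F [ 2.3  -4.02  7.22] T [-0.81 -0.28  0.  ] open 0.0162 grip 39.371724128723145 q7 -0.8111074084484006
```

Opening 16 mm is more than the 10 mm wing, so something is off. Taking a look.

```bash
python3 - <<'E'
from h import *
f=grab_frame("side"); save(f,'s4.png',(310,280,400,350),8)
E
```

```text
(no output)
```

View pics/s4.png

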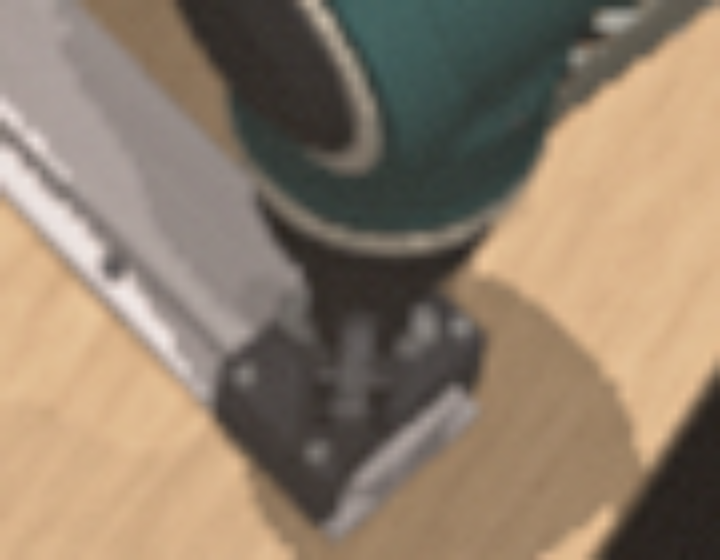

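The finger is on the near side of the wing, with the wing ends visible at (290,315) and (425,325). The tips probably pinch the round collar, so I open, rise 5 mm and re-close.

Emit:
jog_arm([
  {"tx": 0, "ty": 0, "tz": 0, "twist": 0, "gripper": 40},
  {"tx": 0, "ty": 0, "tz": 0, "twist": 0, "gripper": 40},
  {"tx": 0, "ty": 0, "tz": -5, "twist": 0, "gripper": 30},
  {"tx": 0, "ty": 0, "tz": 0, "twist": 0, "gripper": 20},
  {"tx": 0, "ty": 0, "tz": 0, "twist": 0, "gripper": 5},
  {"tx": 0, "ty": 0, "tz": 0, "twist": 0, "gripper": 5},
  {"tx": 0, "ty": 0, "tz": 0, "twist": 0, "gripper": 5},
  {"tx": 0, "ty": 0, "tz": 0, "twist": 0, "gripper": 5},
])

```text
time_s: 17.62
tcp_pos: [0.5816, -0.2627, 0.0758]
ee_rot: [0.0, 0.972, 0.236, 0.0]
contact_force: [2.7, -4.8, 3.4]
opening: 0.0089
grip_force: 42.5
```

```bash
python3 -c "
from h import *
st()"
```

```text
t 17.625 p [ 581.6 -262.7   75.8] xang 27.29 tilt [ 0.001 -0.001] F [ 2.73 -4.77  3.38] T [-0.91 -0.58 -0.08] open 0.0089 grip 42.4843955039978 q7 -0.8100398360969671
```

Now it holds the 10 mm wing. Turning clockwise.

Emit:
jog_arm([
  {"tx": 0, "ty": 0.7, "tz": 0, "twist": 4, "gripper": 5},
  {"tx": 0, "ty": 0, "tz": 0, "twist": 6, "gripper": 5},
  {"tx": 0, "ty": 0, "tz": 0, "twist": 6, "gripper": 5},
  {"tx": 0, "ty": 0, "tz": 0, "twist": 6, "gripper": 5},
  {"tx": 0, "ty": 0, "tz": 0, "twist": 6, "gripper": 5},
  {"tx": 0, "ty": 0, "tz": 0, "twist": 4, "gripper": 5},
  {"tx": 0, "ty": 0, "tz": 0, "twist": 0, "gripper": 5},
])

```text
time_s: 18.5
tcp_pos: [0.5817, -0.2626, 0.0758]
ee_rot: [-0.0, 0.999, -0.041, 0.0]
contact_force: [-0.4, -0.4, 8.8]
opening: 0.0091
grip_force: 43.1
```

```bash
python3 -c "
from h import *
st()"
```

```text
t 18.5 p [ 581.7 -262.6   75.8] xang -4.75 tilt [0. 0.] F [-0.41 -0.36  8.84] T [-0.06  0.23 -0.03] open 0.0091 grip 43.05785000324249 q7 -1.2876478593320484
```

Emit:
jog_arm([
  {"tx": 0, "ty": 0, "tz": 0, "twist": 2, "gripper": 5},
  {"tx": 0, "ty": 0, "tz": 0, "twist": 2, "gripper": 5},
  {"tx": 0, "ty": 0, "tz": 0, "twist": 1, "gripper": 5},
])

```text
time_s: 18.88
tcp_pos: [0.5816, -0.2626, 0.0758]
ee_rot: [-0.0, 0.996, -0.085, 0.0]
contact_force: [-1.3, -0.3, 7.0]
opening: 0.0089
grip_force: 43.0
```

```bash
python3 -c "
from h import *
st()"
```

```text
t 18.875 p [ 581.6 -262.6   75.8] xang -9.73 tilt [0. 0.] F [-1.31 -0.34  7.02] T [0.04 0.11 0.02] open 0.0089 grip 43.02954375743866 q7 -1.3617838227161767
```

Emit:
jog_arm([
  {"tx": 0, "ty": 0, "tz": 0, "twist": 1, "gripper": 5},
  {"tx": 0, "ty": 0, "tz": 0, "twist": 1, "gripper": 5},
  {"tx": 0, "ty": 0, "tz": 0, "twist": 0, "gripper": 5},
])

```text
time_s: 19.25
tcp_pos: [0.5817, -0.2626, 0.0758]
ee_rot: [-0.0, 0.995, -0.102, 0.0]
contact_force: [0.0, 1.0, 8.3]
opening: 0.0091
grip_force: 43.1
```

```bash
python3 -c "
from h import *
st()"
```

```text
t 19.25 p [ 581.7 -262.6   75.8] xang -11.7 tilt [0. 0.] F [0.04 0.99 8.33] T [ 0.1   0.13 -0.03] open 0.0091 grip 43.06505620479584 q7 -1.3910681069675375
```

Continue in 1° steps until torque rises.

Emit:
jog_arm([
  {"tx": 0, "ty": 0, "tz": 0, "twist": 1, "gripper": 5},
  {"tx": 0, "ty": 0, "tz": 0, "twist": 0.5, "gripper": 5},
  {"tx": 0, "ty": 0, "tz": 0, "twist": 0, "gripper": 5},
])

```text
time_s: 19.62
tcp_pos: [0.5816, -0.2626, 0.0758]
ee_rot: [-0.0, 0.993, -0.115, 0.0]
contact_force: [-1.3, -0.4, 7.8]
opening: 0.0095
grip_force: 43.1
```

```bash
python3 -c "
from h import *
st()"
```

```text
t 19.625 p [ 581.6 -262.6   75.8] xang -13.19 tilt [0. 0.] F [-1.27 -0.38  7.82] T [0.03 0.17 0.11] open 0.0095 grip 43.0633020401001 q7 -1.413174042839975
```

Emit:
jog_arm([
  {"tx": 0, "ty": 0, "tz": 0, "twist": 1, "gripper": 5},
  {"tx": 0, "ty": 0, "tz": 0, "twist": 0.5, "gripper": 5},
  {"tx": 0, "ty": 0, "tz": 0, "twist": 0, "gripper": 5},
])

```text
time_s: 20.0
tcp_pos: [0.5817, -0.2626, 0.0758]
ee_rot: [-0.0, 0.992, -0.127, 0.0]
contact_force: [0.1, -0.8, 7.8]
opening: 0.0093
grip_force: 44.6
```

```bash
python3 -c "
from h import *
st()"
```

```text
t 20.0 p [ 581.7 -262.6   75.8] xang -14.65 tilt [0. 0.] F [ 0.06 -0.84  7.8 ] T [-0.12  0.11  0.61] open 0.0093 grip 44.621331095695496 q7 -1.435127971566052
```

Seated: torque rose to 0.6 N m past about -13° (consistent with the rail angle). Backing off 90° from the seat, i.e. tool to about 77.1°.

Emit:
jog_arm([
  {"tx": 0, "ty": 0, "tz": 0, "twist": -6, "gripper": 5},
  {"tx": 0, "ty": 0, "tz": 0, "twist": -9, "gripper": 5},
  {"tx": 0, "ty": 0, "tz": 0, "twist": -9, "gripper": 5},
  {"tx": 0, "ty": 0, "tz": 0, "twist": -9, "gripper": 5},
  {"tx": 0, "ty": 0, "tz": 0, "twist": -9, "gripper": 5},
  {"tx": 0, "ty": 0, "tz": 0, "twist": -9, "gripper": 5},
  {"tx": 0, "ty": 0, "tz": 0, "twist": -9, "gripper": 5},
  {"tx": 0, "ty": 0, "tz": 0, "twist": -9, "gripper": 5},
  {"tx": 0, "ty": 0, "tz": 0, "twist": -9, "gripper": 5},
  {"tx": 0, "ty": 0, "tz": 0, "twist": -9, "gripper": 5},
])

```text
time_s: 21.25
tcp_pos: [0.5818, -0.263, 0.0758]
ee_rot: [0.0, 0.806, 0.592, 0.0]
contact_force: [2.1, -3.1, 4.4]
opening: 0.0092
grip_force: 42.6
```

Emit:
jog_arm([
  {"tx": 0, "ty": 0, "tz": 0, "twist": -4.8, "gripper": 5},
  {"tx": 0, "ty": 0, "tz": 0, "twist": 0, "gripper": 5},
  {"tx": 0, "ty": 0, "tz": 0, "twist": 0, "gripper": 5},
])

```text
time_s: 21.62
tcp_pos: [0.5818, -0.2631, 0.0758]
ee_rot: [0.0, 0.782, 0.623, 0.0]
contact_force: [1.7, -2.4, 4.6]
opening: 0.0089
grip_force: 42.8
```

```bash
python3 - <<'E'
from h import *
st()
f=grab_frame("side"); save(f,'s5.png',(210,240,410,390),4)
E
```

```text
t 21.625 p [ 581.8 -263.1   75.8] xang 77.1 tilt [ 0.001 -0.   ] F [ 1.66 -2.36  4.58] T [-0.56 -0.29  0.06] open 0.0089 grip 42.807260155677795 q7 -0.06355809893918593
```

View pics/s5.png

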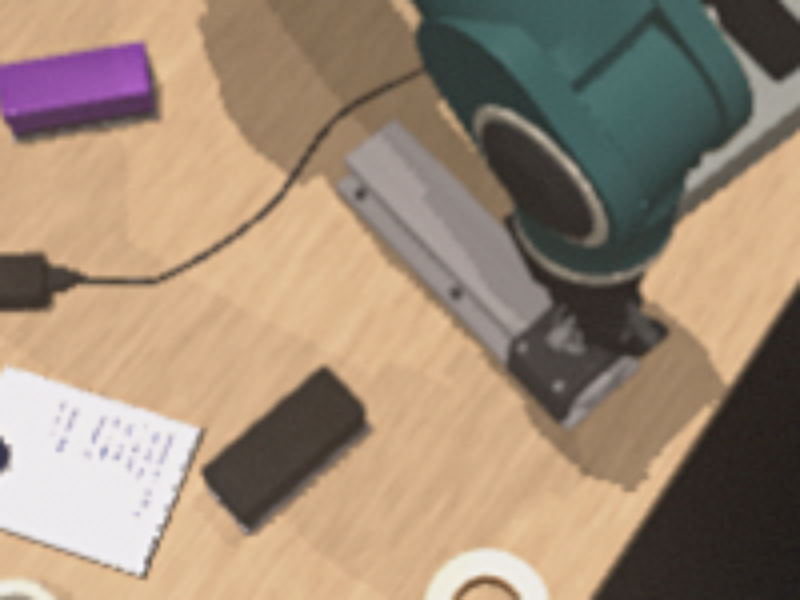

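The gripper holds the wing crosswise to the rail at (575,335) and the block lies flat at (285,450); nothing else has moved. Handing in.

```bash
python3 -c "
from rig import *
print(hand_in())"
```

```text
the job is handed in; nothing more can be done
None
```

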